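# Put the desk things away in the organiser after homework

### The arm

A 6-joint arm with a two-finger parallel gripper is mounted at the origin on the work surface. World frame = base frame: x ahead of the robot, y to its left, z up, the work surface at z = 0. Lengths are in m, angles in rad, forces in N, time in s.
With the tool pointing down it reaches from about 0.325 to 1 m from the base axis. Payload 5.1 kg.
Tool frame: the origin (TCP) lies midway between the tips of the shut fingers; the grasp point (between the pads) lies behind it (ctrl.grasp_offset is the z of the grasp point in the tool frame, in m); z points along the fingers, y is the line along which they close (so a half turn about z gives the same grasp; the last joint's range is limited). The gripper opens to 85 mm and grips with 20 to 120 N. Pads are 22 mm wide; open, the fingers measure 114 mm over their backs; the gripper's body (76 mm by 85 mm) begins 54 mm behind the grasp point. The pads swing forward as they close: fully open they stand 13 mm farther back than shut.
Start: joints at [-1.248, 0.124, 1.65, -0, 1.367, -0.083], TCP at [0.257, -0.597, 0.231] pointing down, gripper open.
Joint ranges: [-2.61, 2.61], [-1.02, 2.33], [0.03, 2.71], [-1.35, 4.49], [0.32, 2.68], [-2.91, 2.91]. Speed limits (rad/s): [2.57, 2.57, 3.14, 3.14, 3.14, 3.14].

### API

Orientations are given as a unit quaternion [w, x, y, z].
In Python, from rig import ctrl, capture gives the robot as it stands.
- The arm moves only by the shell command python3 -m inch 'ROWS' [FORCE]. ROWS is JSON, a list of rows, each an object with "xyz": the shift along the tool's x, y, z in units of 40 mm (1.0 is 40 mm), a list of three; "rot": the turn, a rotation vector about the tool's x, y, z in units of 5 degrees (1.0 is 5 degrees), a list of three; "hand": the closure, from 0 (fully open) to 1 (shut). A call has 1 to 12 rows; each row shifts and turns the commanded pose from where the row before left it, along the tool's axes as they then stand; what a row does not reach is not made up. A row lasts 1/12 s, in which the tool goes at most 41.7 mm and 7.16 degrees, less where a joint would pass 70% of its speed; a pose out of reach is approached as far as the arm can. A call is refused whole if a number of a shift passes 1 or a number of a turn 1, either way. A call with a gripper value outside its range is refused whole. The fingers move at their own pace and stop on an object; FORCE is the grip in N (left out, the last holds). Time passes only in rows, so rows that do not move let the fingers close. It gives the time, the measured TCP pose, the force, the opening and the grip force at its end, in the units of the state.
- ctrl.state(): the state, without advancing time (a new reading comes with each control period).
- capture(name): name is "scene" or "side" or "wrist"; returns a dict with "pixels" (420x560x3 uint8, red, green, blue), "intrinsics" (3x3 intrinsics, pixels), "extrinsics" (4x4, takes a point from world to camera coordinates); the wrist camera has in their place "mount" (4x4, takes a point from camera to tool coordinates, whose origin is the TCP and whose axes are the flange's). Camera axes: x right, y down, z forward; pixel columns grow to the right and rows downward; lengths in m; the calibration is good to about 2 mm. A picture is of the moment at which its call begins: read the wrist's pose just before it. There is no depth.
- ctrl.sign_off(): hands the job in; it is judged then, once.
The state is a dict: "time_s": time; "joint_pos": joint angles; "joint_velocities": joint speeds; "joint_efforts": joint torques, N m; "eef_pos": TCP position; "orientation": TCP orientation; "wrist_force": force on the tool from outside, world axes, zero at the start; "torque": the same for the moment, N m; "finger_gap": finger opening in m; "grip_force": force on a finger pad.
Only numpy, scipy, OpenCV 4.12 (cv2) and the standard library are available. Lean on these libraries where they do the work, as an engineer would, in place of code of your own. Each camera call takes 0.05 s, during which the arm holds its last target. There are 200 camera calls.

### The job

Homework is over, so put the stationery away in the green pieces of the desk organiser: the glue stick standing in its tall cup, the tape roll down over its post, the canister sharpener upright in its round dish, and the stapler upright and lengthwise in its long tray (either way round), each resting fully on the bottom of its place. Set them down rather than dropping them, and leave the clock and the pencil on the exercise book where they are.

Things in the scene. Friction and masses are not known exactly. Their poses are not given: they have to be found in the camera images.
- glue_stick: Glue stick standing upright, loose: cylinder 30 mm in diameter, 100 mm tall, white and blue barrel, red cap on top, about 55 g. Origin at the centre of its underside, z up.
- stapler: Small blue stapler standing on its base, loose: 108 mm long (its x), 28 mm wide (its y), 43 mm to the top of the arm and 45 mm to the grey thumb rest (its z, up); black base plate, steel magazine; the rear hinge is at -x, the nose at +x. Base (bottom 6 mm) and arm (29 to 43 mm up) are both the full 28 mm wide at mid length, so it can be pinched across its width at the middle. About 110 g. Origin at the centre of its underside.
- tape_roll: Roll of amber tape lying flat, loose: ring 60 mm outside diameter, 26 mm hole, 24 mm tall, about 45 g. Origin at the centre of its underside, z up along the hole.
- sharpener: Canister pencil sharpener standing upright, loose: cylinder 48 mm in diameter, 55 mm tall, grey canister with a yellow top that has two dark holes, about 50 g. Origin at the centre of its underside, z up.
- glue_cup: Fixed green cup for the glue stick: 58 mm outside diameter, 50 mm inside, 42 mm tall, pale green floor with a red spot, 4 mm above its underside. Origin at the centre of its underside, on the desk; z up.
- stapler_tray: Fixed long green tray for the stapler: 134 mm (its x) by 58 mm (its y) outside, 126 by 50 mm inside, rim 10 mm tall, pale green floor with the stapler's outline in blue, 5 mm above its underside. Origin at the centre of its underside, on the desk; z up.
- tape_post: Fixed tape holder: flat green disc 78 mm in diameter and 6 mm thick with an amber ring on it, with a white upright post in the middle, 10 mm in diameter with a rounded tip, its top 40 mm above the desk. The roll goes over the post and lies on the disc. Origin at the centre of its underside, on the desk; z up.
- sharpener_dish: Fixed shallow round green dish for the sharpener: 74 mm outside diameter, 66 mm inside, rim 10 mm tall, pale green floor with a yellow spot, 4 mm above its underside. Origin at the centre of its underside, on the desk; z up.
- clock: Red desk clock, loose, not to be moved: 36 mm (x) by 62 mm (y) by 67 mm tall, straight ahead of the robot beyond the book, about 0.70 m out. Origin at the centre of its underside. Bystanders no taller than 15 mm (blue clip dish, wooden counter) lie amid the things on the left and right, clear of every grasp; taller equipment stands only beyond x = 0.74 m, and a mug far to the left.
- pencil: Orange pencil 170 mm long, 7 mm thick, loose, not to be moved; it lies on the exercise book, a fixed white pad 210 mm long, 146 mm wide and 6 mm thick straight ahead of the robot, 0.38 to 0.64 m out, with an eraser on it too. Nothing to be put away lies on the book. Origin at the middle of the pencil's underside, x along it.

How it is judged:
At the end, for the whole second after the job is handed in: Glue stick in its cup, tape roll over its post, sharpener in its dish (within 12 mm of centre), stapler in its tray (15 mm; 0.25 rad, either way round); each upright within 0.1 rad, its underside within 4 mm of the holder's floor, released and at rest (horizontal distance between glue_stick and glue_cup below 0.012 m and z of glue_stick in the frame of glue_cup below 0.008 m and angle between each of glue_stick, stapler, tape_roll, sharpener's own z axis and vertical below 0.1 rad and linear speed of each of glue_stick, stapler, tape_roll, sharpener below 0.02 m/s and angular speed of each of glue_stick, stapler, tape_roll, sharpener below 0.3 rad/s and horizontal distance between stapler and stapler_tray below 0.015 m and z of stapler in the frame of stapler_tray below 0.009 m and horizontal distance between tape_roll and tape_post below 0.012 m and z of tape_roll in the frame of tape_post below 0.01 m and horizontal distance between sharpener and sharpener_dish below 0.012 m and z of sharpener in the frame of sharpener_dish below 0.008 m and angle between the x axis of stapler and the x axis of stapler_tray, either way round below 0.25 rad); the robot touches nothing.
It fails at once if the desk clock is shifted by more than 20 mm (distance of clock from where it was at the start of the episode above 0.02 m).
It fails at once if the pencil on the exercise book is shifted by more than 20 mm (distance of pencil from where it was at the start of the episode above 0.02 m).
It fails at once if a thing is dropped into its holder (falls into it faster than 1 m/s, a fall of more than about 50 mm) ((horizontal distance between glue_stick and glue_cup below 0.03 m and z of glue_stick in the frame of glue_cup below 0.04 m and linear speed of glue_stick above 1 m/s) or (horizontal distance between stapler and stapler_tray below 0.03 m and z of stapler in the frame of stapler_tray below 0.04 m and linear speed of stapler above 1 m/s) or (horizontal distance between tape_roll and tape_post below 0.03 m and z of tape_roll in the frame of tape_post below 0.04 m and linear speed of tape_roll above 1 m/s) or (horizontal distance between sharpener and sharpener_dish below 0.03 m and z of sharpener in the frame of sharpener_dish below 0.04 m and linear speed of sharpener above 1 m/s)).
It also fails if it takes over 122 s, if anything falls off the work surface, if the arm or the gripper's body presses on something with over 40 N, if the wrist force passes 120 N, or if a joint passes its speed limit or range.

## Working session

There is one attempt and no reset: what is moved stays moved. The work goes in short steps, Python scripts to look and compute and a shell command to move; the robot and the scene stay as the last step left them, time stands still between calls to the robot, and variables do not carry over. Pictures are saved under pics/ and viewed, at most 16 in all, crops included, and the job is handed in when it is done.

```bash
ls; mkdir -p pics; cat > h.py <<'E'
import numpy as np,cv2
from rig import ctrl,capture
from scipy.spatial.transform import Rotation as R
def snap(n,f):
    s=ctrl.state();c=capture(n);cv2.imwrite('pics/'+f+'.png',c['pixels'][:,:,::-1]);np.savez('pics/'+f+'.npz',K=c['intrinsics'],E=ext(c,s));return c
def tool(s):
    q=s['orientation'];T=np.eye(4);T[:3,:3]=R.from_quat([q[1],q[2],q[3],q[0]]).as_matrix();T[:3,3]=s['eef_pos'];return T
def ext(c,s):
    return np.array(c['extrinsics']) if 'extrinsics' in c else np.linalg.inv(tool(s)@np.array(c['mount']))
def world(f,u,v,z):
    d=np.load('pics/'+f+'.npz');E=d['E'];r=E[:3,:3].T@np.linalg.inv(d['K'])@[u,v,1];o=-E[:3,:3].T@E[:3,3]
    return o+r*(z-o[2])/r[2]
E
python3 - <<'E'
from h import *
snap('scene','s1');snap('side','d1');s=ctrl.state();print(s,ctrl.grasp_offset,tool(s).round(3))
for f in('s1','d1'):
    E=np.load('pics/%s.npz'%f)['E'];print(-E[:3,:3].T@E[:3,3])
E
```

```text
pics
{'time_s': 0.1, 'joint_pos': array([-1.24758819e+00,  1.24439727e-01,  1.65154652e+00, -1.83048466e-05,
        1.36752991e+00, -8.26035893e-02]), 'joint_velocities': array([-3.33713084e-04, -1.17235087e-03, -1.19033257e-03,  3.70271540e-04,
       -1.11933769e-03, -2.83889045e-05]), 'joint_efforts': array([ 5.50838104e-04, -4.24931288e+01, -3.66653252e+01, -5.80698770e-05,
        3.91776091e-03,  4.77801052e-06]), 'eef_pos': array([ 0.25638394, -0.59668631,  0.23017069]), 'orientation': array([-9.53727493e-04,  9.79484308e-01,  2.01518152e-01, -1.24319780e-04]), 'wrist_force': array([-0.70070537,  0.24993243, -0.47462834]), 'torque': array([ 0.03786715,  0.04063713, -0.01635299]), 'grip_force': 0.0, 'finger_gap': 0.08547740669526796} -0.0187 [[ 0.919  0.395 -0.001  0.256]
 [ 0.395 -0.919  0.002 -0.597]
 [ 0.    -0.002 -1.     0.23 ]
 [ 0.     0.     0.     1.   ]]
[ 1.0795382  -0.33667373  0.77803082]
[0.43065888 0.74215937 0.72562273]
```

View pics/s1.png

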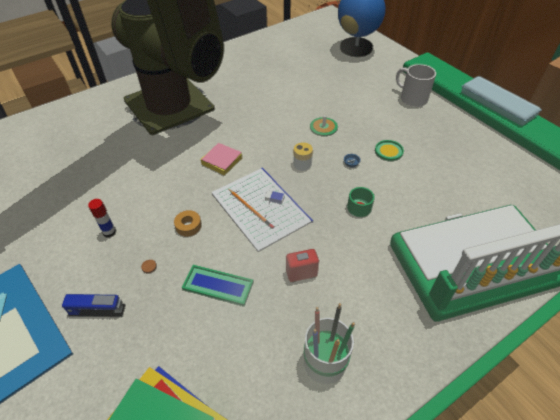

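View pics/d1.png

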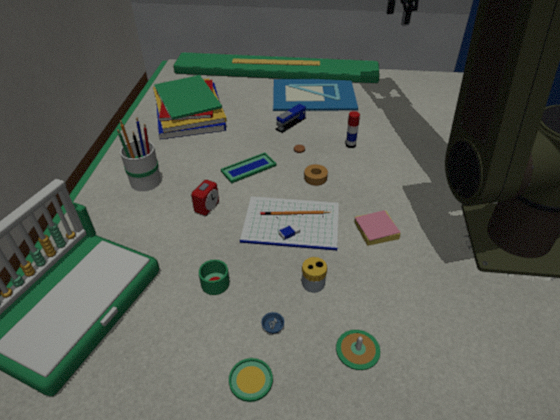

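```bash
python3 - <<'E'
from h import *
P=dict(glue=((97,203),(354,114),.1),tape=((187,220),(316,171),.024),sharp=((303,149),(315,265),.055),cup=((361,195),(214,268),.042),post=((324,127),(358,349),.006),dish=((389,150),(251,379),.01),tray=((218,285),(249,167),.01),clock=((302,256),(205,188),.067),stap_rear=((65,302),(279,122),.043),stap_nose=((119,300),(304,110),.04))
for k,(a,b,z) in P.items(): print(k,world('s1',*a,z).round(3),world('d1',*b,z).round(3))
for k,a in dict(trayL=(184,283),trayTL=(196,267),trayBR=(242,302),trayTR=(252,283)).items(): print(k,world('s1',*a,.01).round(3))
E
```

```text
glue [ 0.364 -0.315  0.1  ] [ 0.362 -0.311  0.1  ]
tape [ 0.451 -0.163  0.024] [ 0.449 -0.159  0.024]
sharp [0.437 0.169 0.055] [0.433 0.172 0.055]
cup [0.627 0.193 0.042] [0.628 0.19  0.042]
post [0.354 0.305 0.006] [0.348 0.313 0.006]
dish [0.529 0.381 0.01 ] [0.524 0.39  0.01 ]
tray [ 0.629 -0.185  0.01 ] [ 0.621 -0.175  0.01 ]
clock [ 0.699 -0.028  0.067] [ 0.692 -0.015  0.067]
stap_rear [ 0.515 -0.449  0.043] [ 0.563 -0.343  0.043]
stap_nose [ 0.567 -0.363  0.04 ] [ 0.499 -0.419  0.04 ]
trayL [ 0.585 -0.24   0.01 ]
trayTL [ 0.564 -0.202  0.01 ]
trayBR [ 0.689 -0.165  0.01 ]
trayTR [ 0.664 -0.126  0.01 ]
```

```bash
cat >> h.py <<'E'
def yaw(s=None):
    T=tool(s or ctrl.state());return np.degrees(np.arctan2(T[1,0],T[0,0]))
def plan(x,y,z,yw=None):
    "turn first (about tool z), then shift: units"
    s=ctrl.state();T=tool(s);r=0
    if yw is not None: r=-((yw-yaw(s)+90)%180-90)
    M=T[:3,:3]@R.from_euler('z',r,degrees=True).as_matrix()
    print('t',round(s['time_s'],2),'pos',s['eef_pos'].round(4),'yaw',round(yaw(s),1),'q6',s['joint_pos'][5].round(2),'gap',round(s['finger_gap'],4),'F',s['wrist_force'].round(1),'grip',round(s['grip_force'],1))
    print('ROT',round(r/5,2),'SHIFT',(M.T@(np.array([x,y,z])-T[:3,3])/.04).round(3))
E
python3 -m inch '[{"xyz":[0,0,0],"rot":[0,0,-1],"hand":0},{"xyz":[0,0,0],"rot":[0,0,-1],"hand":0},{"xyz":[0,0,0],"rot":[0,0,-1],"hand":0},{"xyz":[0,0,0],"rot":[0,0,-1],"hand":0},{"xyz":[0,0,0],"rot":[0,0,-1],"hand":0},{"xyz":[0,0,0],"rot":[0,0,-1],"hand":0},{"xyz":[0,0,0],"rot":[0,0,-0.4],"hand":0}]' 30
python3 -m inch '[{"xyz":[0.8,0.28,0],"rot":[0,0,0],"hand":0},{"xyz":[0.8,0.28,0],"rot":[0,0,0],"hand":0},{"xyz":[0.8,0.28,0],"rot":[0,0,0],"hand":0},{"xyz":[0.8,0.28,0],"rot":[0,0,0],"hand":0},{"xyz":[0.8,0.28,0],"rot":[0,0,0],"hand":0},{"xyz":[0.8,0.28,0],"rot":[0,0,0],"hand":0},{"xyz":[0.8,0.28,0],"rot":[0,0,0],"hand":0},{"xyz":[0.8,0.28,0],"rot":[0,0,0],"hand":0},{"xyz":[0.8,0.28,0],"rot":[0,0,0],"hand":0},{"xyz":[0.8,0.28,0],"rot":[0,0,0],"hand":0},{"xyz":[0,0,0],"rot":[0,0,0],"hand":0}]'
python3 - <<'E'
from h import *
plan(.535,-.395,.1,55)
c=snap('wrist','w1');print(np.array(c['mount']).round(3))
for p in ((0,0),(560,0),(560,420),(0,420)): print(world('w1',*p,0).round(3))
E
```

```text
time_s: 0.68
eef_pos: [0.2564, -0.5969, 0.2305]
orientation: [-0.001, 0.885, 0.465, 0.0]
wrist_force: [-0.2, -0.7, -0.2]
finger_gap: 0.0854
grip_force: 0.0
time_s: 1.6
eef_pos: [0.5347, -0.3942, 0.2306]
orientation: [-0.001, 0.885, 0.466, 0.001]
wrist_force: [-0.4, -0.3, 0.2]
finger_gap: 0.0852
grip_force: 0.0
t 1.6 pos [ 0.5347 -0.3942  0.2306] yaw 55.6 q6 -0.12 gap 0.0852 F [-0.4 -0.3  0.2] grip 0.0
ROT 0.11 SHIFT [-0.02   0.02   3.264]
[[-0.001 -0.963 -0.269  0.068]
 [ 1.    -0.001  0.     0.   ]
 [-0.    -0.269  0.963 -0.143]
 [ 0.     0.     0.     1.   ]]
[ 0.402 -0.061  0.   ]
[ 0.892 -0.398  0.   ]
[ 0.684 -0.945  0.   ]
[-0.035 -0.451  0.   ]
```

View pics/w1.png

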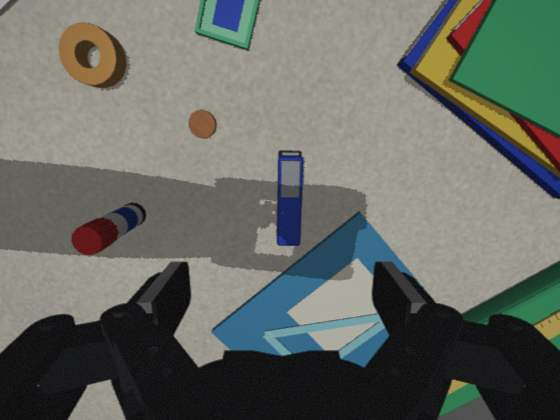

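```bash
python3 - <<'E'
from h import *
a=world('w1',291,156,.044);b=world('w1',288.5,243,.043);print(a,b,(a+b)/2,np.linalg.norm(a-b),np.degrees(np.arctan2(*(a-b)[1::-1])))
print('tape',world('w1',90,53,.024),'glue top',world('w1',89,236,.1),'bottom',world('w1',134,214,0.005))
print(world('w1',290,200,.044))
E
```

```text
[ 0.56622775 -0.36755245  0.044     ] [ 0.50855626 -0.44794528  0.043     ] [ 0.537392   -0.40774887  0.0435    ] 0.09894447215655498 54.34543894825791
tape [ 0.45313517 -0.16422852  0.024     ] glue top [ 0.36795659 -0.31622705  0.1       ] bottom [ 0.36358013 -0.3190225   0.005     ]
[ 0.53851748 -0.40665244  0.044     ]
```

```bash

python3 -m inch '[{"xyz":[-0.08,0.12,0.6],"rot":[0,0,0.2],"hand":0},{"xyz":[-0.08,0.12,0.6],"rot":[0,0,0],"hand":0},{"xyz":[0,0,0.6],"rot":[0,0,0],"hand":0},{"xyz":[0,0,0.6],"rot":[0,0,0],"hand":0},{"xyz":[0,0,0.6],"rot":[0,0,0],"hand":0},{"xyz":[0,0,0.6],"rot":[0,0,0],"hand":0},{"xyz":[0,0,0.6],"rot":[0,0,0],"hand":0},{"xyz":[0,0,0.6],"rot":[0,0,0],"hand":0},{"xyz":[0,0,0.4],"rot":[0,0,0],"hand":0},{"xyz":[0,0,0.2],"rot":[0,0,0],"hand":0},{"xyz":[0,0,0],"rot":[0,0,0],"hand":0}]' 40
python3 -m inch '[{"xyz":[0,0,0],"rot":[0,0,0],"hand":1},{"xyz":[0,0,0],"rot":[0,0,0],"hand":1},{"xyz":[0,0,0],"rot":[0,0,0],"hand":1},{"xyz":[0,0,0],"rot":[0,0,0],"hand":1},{"xyz":[0,0,0],"rot":[0,0,0],"hand":1},{"xyz":[0,0,0],"rot":[0,0,0],"hand":1},{"xyz":[0,0,0],"rot":[0,0,0],"hand":1},{"xyz":[0,0,0],"rot":[0,0,0],"hand":1}]'
python3 - <<'E'
from h import *
plan(.626,-.181,.15,37)
E
```

```text
time_s: 2.57
eef_pos: [0.5328, -0.4082, 0.0123]
orientation: [-0.002, 0.89, 0.455, -0.001]
wrist_force: [0.1, 0.8, -0.6]
finger_gap: 0.0858
grip_force: 0.0
time_s: 3.23
eef_pos: [0.5358, -0.4094, 0.0168]
orientation: [0.001, 0.89, 0.456, 0.0]
wrist_force: [-0.8, 1.1, 6.4]
finger_gap: 0.027
grip_force: 40.4
t 3.23 pos [ 0.5358 -0.4094  0.0168] yaw 54.3 q6 -0.11 gap 0.027 F [-0.8  1.1  6.4] grip 40.4
ROT 3.45 SHIFT [ 5.239 -3.197 -3.335]
```

```bash

python3 -m inch '[{"xyz":[0,0,-0.4],"rot":[0,0,0],"hand":1},{"xyz":[0,0,-0.7],"rot":[0,0,0],"hand":1},{"xyz":[0,0,-0.8],"rot":[0,0,0.85],"hand":1},{"xyz":[0,0,-0.8],"rot":[0,0,0.9],"hand":1},{"xyz":[0,0,-0.6],"rot":[0,0,0.85],"hand":1},{"xyz":[0,0,0],"rot":[0,0,0.85],"hand":1},{"xyz":[0.4,-0.2,0],"rot":[0,0,0],"hand":1},{"xyz":[0.6,-0.4,0],"rot":[0,0,0],"hand":1},{"xyz":[0.6,-0.4,0],"rot":[0,0,0],"hand":1},{"xyz":[0.6,-0.4,0],"rot":[0,0,0],"hand":1},{"xyz":[0,0,0],"rot":[0,0,0],"hand":1},{"xyz":[0,0,0],"rot":[0,0,0],"hand":1}]'
python3 - <<'E'
from h import *
plan(.626,-.181,.15,37)
c=snap('wrist','w2')
E
```

```text
time_s: 4.23
eef_pos: [0.5719, -0.3097, 0.1475]
orientation: [-0.0, 0.948, 0.319, -0.0]
wrist_force: [0.9, -0.3, -0.9]
finger_gap: 0.0272
grip_force: 39.7
t 4.23 pos [ 0.5719 -0.3097  0.1475] yaw 37.2 q6 0.34 gap 0.0272 F [ 0.9 -0.3 -0.9] grip 39.7
ROT 0.03 SHIFT [ 3.017 -1.757 -0.062]
```

View pics/w2.png

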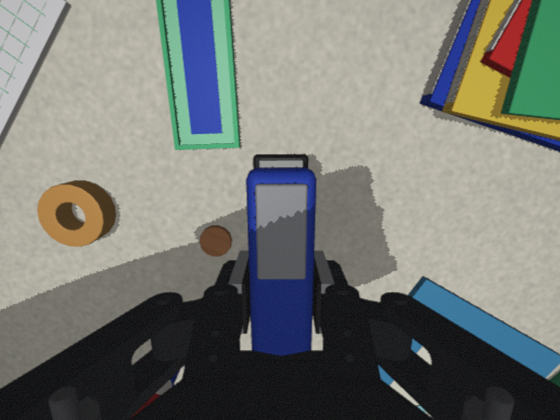

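```bash
python3 - <<'E'
from h import *
w=lambda u,v,z:world('w2',u,v,z)
T=tool(ctrl.state());print('nose tool',T[:3,:3].T@(w(281,156,.136)-T[:3,3]))
a,b=w(159,0,.008),w(177,149,.008);c,d=w(231,0,.008),w(240,147,.008)
for p,q in((a,b),(c,d)): print(np.degrees(np.arctan2(*(p-q)[1::-1])))
print('w',np.linalg.norm(b-d)); u=(a-b)+(c-d);u/=np.linalg.norm(u);print('ctr',(b+d)/2+.067*u)
print('tape',w(74,213,.024))
E
```

```text
nose tool [ 0.05542465 -0.00039169  0.01154501]
38.90525261662611
38.60727659798261
w 0.057087217252881246
ctr [ 0.62529482 -0.18526997  0.008     ]
tape [ 0.45474891 -0.16446417  0.024     ]
```

```bash

python3 -m inch '[{"xyz":[0.3,-0.2,0],"rot":[0,0,-0.3],"hand":1},{"xyz":[0.5,-0.3,0],"rot":[0,0,0],"hand":1},{"xyz":[0.5,-0.3,0],"rot":[0,0,0],"hand":1},{"xyz":[0.5,-0.3,0],"rot":[0,0,0],"hand":1},{"xyz":[0.5,-0.3,0],"rot":[0,0,0],"hand":1},{"xyz":[0.4,-0.2,0],"rot":[0,0,0],"hand":1},{"xyz":[0.2,-0.1,0],"rot":[0,0,0],"hand":1},{"xyz":[0,0,0.6],"rot":[0,0,0],"hand":1},{"xyz":[0,0,0.8],"rot":[0,0,0],"hand":1},{"xyz":[0,0,0.4],"rot":[0,0,0],"hand":1},{"xyz":[0,0,0],"rot":[0,0,0],"hand":1},{"xyz":[0,0,0],"rot":[0,0,0],"hand":1}]'
python3 - <<'E'
from h import *
plan(.6248,-.1843,.023,38.7)
E
```

```text
time_s: 5.28
eef_pos: [0.6196, -0.1863, 0.0742]
orientation: [-0.001, 0.944, 0.329, -0.001]
wrist_force: [-0.5, 0.0, -0.1]
finger_gap: 0.0273
grip_force: 39.7
t 5.28 pos [ 0.6196 -0.1863  0.0742] yaw 38.5 q6 0.52 gap 0.0273 F [-0.5  0.  -0.1] grip 39.7
ROT -0.05 SHIFT [0.135 0.047 1.279]
```

```bash

python3 -m inch '[{"xyz":[0.13,0.05,0.3],"rot":[0,0,0],"hand":1},{"xyz":[0,0,0.4],"rot":[0,0,0],"hand":1},{"xyz":[0,0,0.3],"rot":[0,0,0],"hand":1},{"xyz":[0,0,0.2],"rot":[0,0,0],"hand":1},{"xyz":[0,0,0.08],"rot":[0,0,0],"hand":1},{"xyz":[0,0,0],"rot":[0,0,0],"hand":1},{"xyz":[0,0,0],"rot":[0,0,0],"hand":1}]'
python3 - <<'E'
from h import *
plan(.6248,-.1843,.022,38.7)
E
```

```text
time_s: 5.87
eef_pos: [0.6262, -0.1844, 0.0245]
orientation: [0.0, 0.944, 0.33, 0.0]
wrist_force: [0.6, 0.6, -1.5]
finger_gap: 0.0277
grip_force: 39.8
t 5.87 pos [ 0.6262 -0.1844  0.0245] yaw 38.5 q6 0.53 gap 0.0277 F [ 0.6  0.6 -1.5] grip 39.8
ROT -0.04 SHIFT [-0.026 -0.023  0.063]
```

```bash

python3 -m inch '[{"xyz":[0,0,0.08],"rot":[0,0,0],"hand":1},{"xyz":[0,0,0],"rot":[0,0,0],"hand":0.8},{"xyz":[0,0,0],"rot":[0,0,0],"hand":0.5},{"xyz":[0,0,0],"rot":[0,0,0],"hand":0.4},{"xyz":[0,0,0],"rot":[0,0,0],"hand":0.4},{"xyz":[0,0,-0.3],"rot":[0,0,0],"hand":0.4},{"xyz":[0,0,-0.7],"rot":[0,0,0],"hand":0},{"xyz":[0,0,-0.8],"rot":[0,0,0],"hand":0},{"xyz":[0,0,-0.8],"rot":[0,0,0],"hand":0},{"xyz":[-0.5,-0.5,-0.7],"rot":[0,0,0],"hand":0},{"xyz":[-0.5,-0.5,0],"rot":[0,0,0],"hand":0}]'
python3 -m inch '[{"xyz":[-0.7,-0.7,0],"rot":[0,0,0],"hand":0},{"xyz":[-0.7,-0.7,0],"rot":[0,0,0],"hand":0},{"xyz":[-0.4,-0.4,0],"rot":[0,0,0],"hand":0},{"xyz":[-0.2,-0.2,0],"rot":[0,0,0],"hand":0},{"xyz":[0,0,0],"rot":[0,0,0],"hand":0},{"xyz":[0,0,0],"rot":[0,0,0],"hand":0}]'
python3 - <<'E'
from h import *
plan(.4545,-.1645,0,None)
c=snap('wrist','w3')
E
```

```text
time_s: 6.78
eef_pos: [0.5738, -0.1795, 0.1622]
orientation: [0.005, 0.944, 0.33, 0.005]
wrist_force: [0.8, 0.4, 1.6]
finger_gap: 0.0856
grip_force: 0.0
time_s: 7.28
eef_pos: [0.4574, -0.1652, 0.1541]
orientation: [0.001, 0.944, 0.329, 0.001]
wrist_force: [1.0, -0.3, -0.1]
finger_gap: 0.0857
grip_force: 0.0
t 7.28 pos [ 0.4574 -0.1652  0.1541] yaw 38.5 q6 0.44 gap 0.0857 F [ 1.  -0.3 -0.1] grip 0.0
ROT 0.0 SHIFT [-0.05  -0.067  3.853]
```

View pics/w3.png

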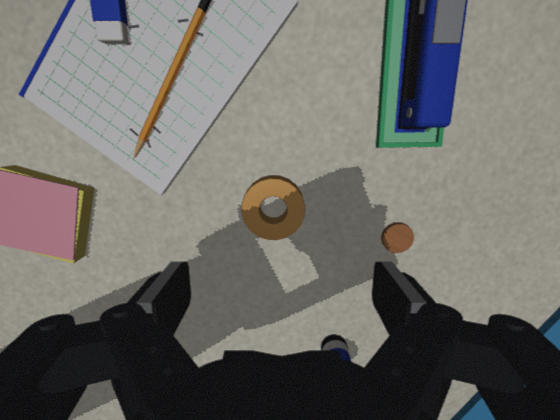

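```bash
python3 - <<'E'
from h import *
p=world('w3',273,208,.024);print(p);plan(p[0],p[1],0)
E
```

```text
[ 0.45110813 -0.16170464  0.024     ]
t 7.33 pos [ 0.4579 -0.1653  0.1541] yaw 38.5 q6 0.44 gap 0.0855 F [ 0.4 -0.9 -0.8] grip 0.0
ROT 0.0 SHIFT [-0.082 -0.184  3.851]
```

```bash

python3 -m inch '[{"xyz":[-0.07,-0.16,0.4],"rot":[0,0,0],"hand":0},{"xyz":[0,0,0.6],"rot":[0,0,0],"hand":0},{"xyz":[0,0,0.6],"rot":[0,0,0],"hand":0},{"xyz":[0,0,0.6],"rot":[0,0,0],"hand":0},{"xyz":[0,0,0.6],"rot":[0,0,0],"hand":0},{"xyz":[0,0,0.5],"rot":[0,0,0],"hand":0},{"xyz":[0,0,0.3],"rot":[0,0,0],"hand":0},{"xyz":[0,0,0.15],"rot":[0,0,0],"hand":0},{"xyz":[0,0,0],"rot":[0,0,0],"hand":0},{"xyz":[0,0,0],"rot":[0,0,0],"hand":0}]' 30
python3 -m inch '[{"xyz":[0,0,0],"rot":[0,0,0],"hand":0.4},{"xyz":[0,0,0],"rot":[0,0,0],"hand":0.6},{"xyz":[0,0,0],"rot":[0,0,0],"hand":1},{"xyz":[0,0,0],"rot":[0,0,0],"hand":1},{"xyz":[0,0,0],"rot":[0,0,0],"hand":1}]'
python3 - <<'E'
from h import *
plan(.351,.309,.15,38.5)
E
```

```text
time_s: 8.17
eef_pos: [0.452, -0.162, 0.0033]
orientation: [0.0, 0.944, 0.33, 0.0]
wrist_force: [-0.3, 0.3, 0.7]
finger_gap: 0.085
grip_force: 0.0
time_s: 8.58
eef_pos: [0.4523, -0.1623, 0.0046]
orientation: [0.001, 0.944, 0.33, 0.001]
wrist_force: [-0.9, 0.5, 5.5]
finger_gap: 0.0579
grip_force: 32.6
t 8.58 pos [ 0.4523 -0.1623  0.0046] yaw 38.5 q6 0.44 gap 0.0579 F [-0.9  0.5  5.5] grip 32.6
ROT 0.0 SHIFT [  5.358 -10.789  -3.655]
```

```bash

python3 -m inch '[{"xyz":[0,0,-0.4],"rot":[0,0,0],"hand":1},{"xyz":[0,0,-0.8],"rot":[0,0,0],"hand":1},{"xyz":[0,0,-0.9],"rot":[0,0,0],"hand":1},{"xyz":[0,0,-0.9],"rot":[0,0,0],"hand":1},{"xyz":[0.3,-0.3,-0.6],"rot":[0,0,0],"hand":1},{"xyz":[0.3,-0.6,0],"rot":[0,0,0],"hand":1},{"xyz":[0.3,-0.8,0],"rot":[0,0,0],"hand":1},{"xyz":[0.3,-0.8,0],"rot":[0,0,0],"hand":1},{"xyz":[0.3,-0.8,0],"rot":[0,0,0],"hand":1},{"xyz":[0.3,-0.8,0],"rot":[0,0,0],"hand":1},{"xyz":[0.3,-0.8,0],"rot":[0,0,0],"hand":1},{"xyz":[0.3,-0.8,0],"rot":[0,0,0],"hand":1}]'
python3 -m inch '[{"xyz":[0.2,-0.8,0],"rot":[0,0,0],"hand":1},{"xyz":[0.2,-0.8,0],"rot":[0,0,0],"hand":1},{"xyz":[0.2,-0.8,0],"rot":[0,0,0],"hand":1},{"xyz":[0.2,-0.8,0],"rot":[0,0,0],"hand":1},{"xyz":[0.2,-0.8,0],"rot":[0,0,0],"hand":1},{"xyz":[0,-0.5,0],"rot":[0,0,0],"hand":1},{"xyz":[0,-0.3,0],"rot":[0,0,0],"hand":1},{"xyz":[0,0,0],"rot":[0,0,0],"hand":1},{"xyz":[0,0,0],"rot":[0,0,0],"hand":1}]'
python3 - <<'E'
from h import *
plan(.351,.309,.15)
c=snap('wrist','w4')
E
```

```text
time_s: 9.58
eef_pos: [0.3834, 0.0777, 0.1471]
orientation: [0.0, 0.944, 0.329, 0.001]
wrist_force: [1.3, 0.7, -1.1]
finger_gap: 0.0581
grip_force: 32.7
time_s: 10.33
eef_pos: [0.2957, 0.2518, 0.147]
orientation: [0.0, 0.944, 0.331, 0.0]
wrist_force: [0.7, -0.1, -0.3]
finger_gap: 0.0586
grip_force: 32.7
t 10.33 pos [0.2957 0.2518 0.147 ] yaw 38.6 q6 1.46 gap 0.0586 F [ 0.7 -0.1 -0.3] grip 32.7
ROT 0.0 SHIFT [ 1.972 -0.256 -0.075]
```

View pics/w4.png

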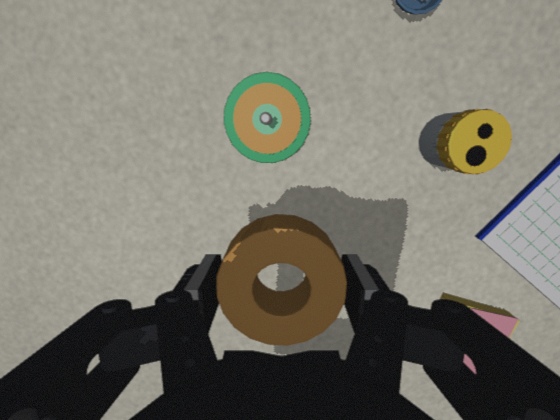

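```bash
python3 - <<'E'
from h import *
w=lambda u,v,z:world('w4',u,v,z)
T=tool(ctrl.state());print('roll tool',T[:3,:3].T@(w(281.5,280,.1665)-T[:3,3]))
p=w(267.5,117.5,.006);print('post',p,'tip',w(265,118,.04));print('sharp',w(480,141,.055))
plan(p[0],p[1],.1)
E
```

```text
roll tool [ 2.77590320e-03  7.51175563e-06 -1.95429751e-02]
post [0.3489308 0.3087677 0.006    ] tip [0.34741131 0.30827676 0.04      ]
sharp [0.43470115 0.17159498 0.055     ]
t 10.38 pos [0.2961 0.2514 0.147 ] yaw 38.5 q6 1.46 gap 0.0581 F [ 0.2 -0.2 -1. ] grip 32.7
ROT 0.0 SHIFT [ 1.927 -0.301  1.174]
```

```bash

python3 -m inch '[{"xyz":[0.3,-0.1,0.4],"rot":[0,0,0],"hand":1},{"xyz":[0.5,-0.1,0.6],"rot":[0,0,0],"hand":1},{"xyz":[0.5,-0.1,0.6],"rot":[0,0,0],"hand":1},{"xyz":[0.4,0,0.4],"rot":[0,0,0],"hand":1},{"xyz":[0.15,0,0.1],"rot":[0,0,0],"hand":1},{"xyz":[0,0,0],"rot":[0,0,0],"hand":1},{"xyz":[0,0,0],"rot":[0,0,0],"hand":1}]'
python3 - <<'E'
from h import *
# roll 2.5mm ahead of tcp along tool x
plan(.3486-.0025*.78,.3087-.0025*.62,.012)
E
```

```text
time_s: 10.97
eef_pos: [0.3469, 0.3064, 0.0633]
orientation: [0.0, 0.944, 0.329, -0.0]
wrist_force: [0.1, -0.1, -0.0]
finger_gap: 0.0581
grip_force: 32.7
t 10.97 pos [0.3469 0.3064 0.0633] yaw 38.4 q6 1.51 gap 0.0581 F [ 0.1 -0.1 -0. ] grip 32.7
ROT 0.0 SHIFT [ 0.006 -0.019  1.282]
```

```bash

python3 -m inch '[{"xyz":[0,-0.02,0.2],"rot":[0,0,0],"hand":1},{"xyz":[0,0,0.3],"rot":[0,0,0],"hand":1},{"xyz":[0,0,0.3],"rot":[0,0,0],"hand":1},{"xyz":[0,0,0.3],"rot":[0,0,0],"hand":1},{"xyz":[0,0,0.17],"rot":[0,0,0],"hand":1},{"xyz":[0,0,0],"rot":[0,0,0],"hand":1},{"xyz":[0,0,0],"rot":[0,0,0],"hand":1}]'
python3 - <<'E'
from h import *
plan(.3486-.0025*.78,.3087-.0025*.62,.0105)
E
```

```text
time_s: 11.55
eef_pos: [0.3459, 0.3076, 0.0126]
orientation: [-0.0, 0.944, 0.33, 0.0]
wrist_force: [0.4, 0.3, -0.4]
finger_gap: 0.0586
grip_force: 32.7
t 11.55 pos [0.3459 0.3076 0.0126] yaw 38.5 q6 1.51 gap 0.0586 F [ 0.4  0.3 -0.4] grip 32.7
ROT 0.0 SHIFT [0.007 0.02  0.051]
```

```bash

python3 -m inch '[{"xyz":[0,0,0.05],"rot":[0,0,0],"hand":1},{"xyz":[0,0,0],"rot":[0,0,0],"hand":0.5},{"xyz":[0,0,0],"rot":[0,0,0],"hand":0},{"xyz":[0,0,0],"rot":[0,0,0],"hand":0},{"xyz":[0,0,0],"rot":[0,0,0],"hand":0},{"xyz":[0,0,-0.4],"rot":[0,0,0],"hand":0},{"xyz":[0,0,-0.8],"rot":[0,0,0],"hand":0},{"xyz":[0,0,-0.8],"rot":[0,0,0],"hand":0},{"xyz":[0,0,-0.8],"rot":[0,0,0],"hand":0},{"xyz":[0,0,-0.8],"rot":[0,0,0],"hand":0},{"xyz":[-0.1,0.4,0],"rot":[0,0,0],"hand":0},{"xyz":[-0.1,0.6,0],"rot":[0,0,0],"hand":0}]'
python3 -m inch '[{"xyz":[-0.1,0.7,0],"rot":[0,0,0],"hand":0},{"xyz":[-0.1,0.7,0],"rot":[0,0,0],"hand":0},{"xyz":[0,0.7,0],"rot":[0,0,0],"hand":0},{"xyz":[0,0.6,0],"rot":[0,0,0],"hand":0},{"xyz":[0,0.3,0],"rot":[0,0,0],"hand":0},{"xyz":[0,0,0],"rot":[0,0,0],"hand":0},{"xyz":[0,0,0],"rot":[0,0,0],"hand":0}]'
python3 - <<'E'
from h import *
plan(.4345,.1717,0.008)
c=snap('wrist','w5')
E
```

```text
time_s: 12.55
eef_pos: [0.3659, 0.2729, 0.1577]
orientation: [-0.001, 0.944, 0.331, 0.003]
wrist_force: [-0.1, -0.4, 0.4]
finger_gap: 0.0856
grip_force: 0.0
time_s: 13.13
eef_pos: [0.433, 0.1725, 0.1541]
orientation: [-0.0, 0.944, 0.329, -0.0]
wrist_force: [-0.7, 0.0, 0.5]
finger_gap: 0.0854
grip_force: 0.0
t 13.13 pos [0.433  0.1725 0.1541] yaw 38.4 q6 1.16 gap 0.0854 F [-0.7  0.   0.5] grip 0.0
ROT 0.0 SHIFT [0.017 0.043 3.652]
```

View pics/w5.png

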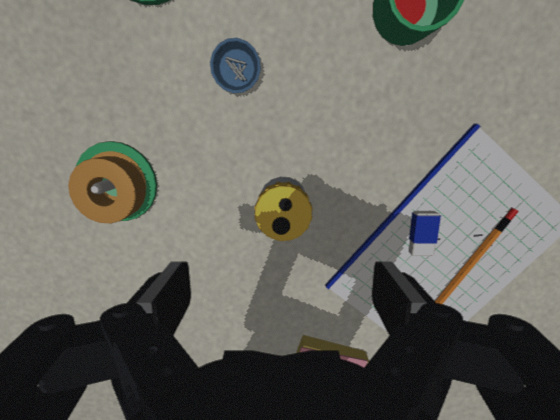

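```bash
python3 - <<'E'
from h import *
w=lambda u,v,z:world('w5',u,v,z)
print('tape',w(107,190,.03),'disc',w(115,181,.006))
p=w(283,212,.055);print(p);plan(p[0],p[1],.008)
E
```

```text
tape [0.34928688 0.30264247 0.03      ] disc [0.3494217  0.30896007 0.006     ]
[0.43558051 0.1720706  0.055     ]
t 13.18 pos [0.4326 0.173  0.154 ] yaw 38.5 q6 1.16 gap 0.0853 F [0.6 0.5 0. ] grip 0.0
ROT 0.0 SHIFT [0.045 0.066 3.65 ]
```

```bash

python3 -m inch '[{"xyz":[0.04,0.06,0.4],"rot":[0,0,0],"hand":0},{"xyz":[0,0,0.6],"rot":[0,0,0],"hand":0},{"xyz":[0,0,0.6],"rot":[0,0,0],"hand":0},{"xyz":[0,0,0.6],"rot":[0,0,0],"hand":0},{"xyz":[0,0,0.6],"rot":[0,0,0],"hand":0},{"xyz":[0,0,0.5],"rot":[0,0,0],"hand":0},{"xyz":[0,0,0.3],"rot":[0,0,0],"hand":0},{"xyz":[0,0,0],"rot":[0,0,0],"hand":0},{"xyz":[0,0,0],"rot":[0,0,0],"hand":0}]' 30
python3 -m inch '[{"xyz":[0,0,0],"rot":[0,0,0],"hand":0.4},{"xyz":[0,0,0],"rot":[0,0,0],"hand":0.6},{"xyz":[0,0,0],"rot":[0,0,0],"hand":1},{"xyz":[0,0,0],"rot":[0,0,0],"hand":1},{"xyz":[0,0,0],"rot":[0,0,0],"hand":1},{"xyz":[0,0,0],"rot":[0,0,0],"hand":1}]'
python3 - <<'E'
from h import *
plan(.527,.386,.15,38.5)
E
```

```text
time_s: 13.93
eef_pos: [0.4347, 0.1724, 0.0096]
orientation: [-0.0, 0.944, 0.33, -0.001]
wrist_force: [0.3, 0.3, 0.9]
finger_gap: 0.0855
grip_force: 0.0
time_s: 14.43
eef_pos: [0.4369, 0.1721, 0.0115]
orientation: [-0.0, 0.944, 0.33, 0.001]
wrist_force: [-0.7, -0.3, 6.5]
finger_gap: 0.0476
grip_force: 31.1
t 14.43 pos [0.4369 0.1721 0.0115] yaw 38.5 q6 1.16 gap 0.0476 F [-0.7 -0.3  6.5] grip 31.1
ROT -0.0 SHIFT [ 5.101 -2.781 -3.452]
```

```bash

python3 -m inch '[{"xyz":[0,0,-0.4],"rot":[0,0,0],"hand":1},{"xyz":[0,0,-0.8],"rot":[0,0,0],"hand":1},{"xyz":[0,0,-0.9],"rot":[0,0,0],"hand":1},{"xyz":[0,0,-0.8],"rot":[0,0,0],"hand":1},{"xyz":[0.2,-0.2,-0.55],"rot":[0,0,0],"hand":1},{"xyz":[0.5,-0.5,0],"rot":[0,0,0],"hand":1},{"xyz":[0.7,-0.6,0],"rot":[0,0,0],"hand":1},{"xyz":[0.7,-0.6,0],"rot":[0,0,0],"hand":1},{"xyz":[0.6,-0.5,0],"rot":[0,0,0],"hand":1},{"xyz":[0.3,-0.3,0],"rot":[0,0,0],"hand":1},{"xyz":[0,0,0],"rot":[0,0,0],"hand":1},{"xyz":[0,0,0],"rot":[0,0,0],"hand":1}]'
python3 - <<'E'
from h import *
plan(.527,.386,.15)
c=snap('wrist','w6')
E
```

```text
time_s: 15.43
eef_pos: [0.462, 0.3308, 0.1476]
orientation: [0.0, 0.944, 0.33, -0.001]
wrist_force: [-0.3, 0.3, -0.2]
finger_gap: 0.0471
grip_force: 31.1
t 15.43 pos [0.462  0.3308 0.1476] yaw 38.6 q6 1.42 gap 0.0471 F [-0.3  0.3 -0.2] grip 31.1
ROT 0.0 SHIFT [ 2.131 -0.067 -0.065]
```

View pics/w6.png

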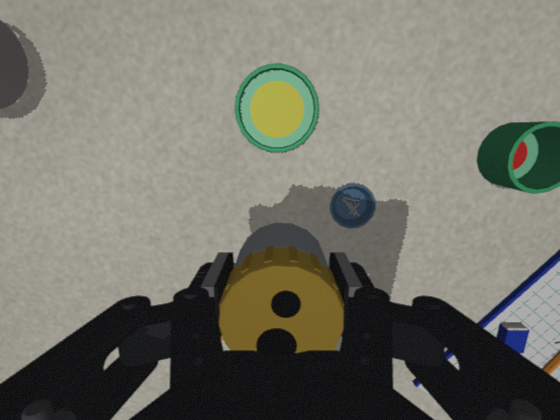

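```bash
python3 - <<'E'
from h import *
w=lambda u,v,z:world('w6',u,v,z)
T=tool(ctrl.state())
for a in((282,222.5,.136),(282,318,.191)):print('sh tool',T[:3,:3].T@(w(*a)-T[:3,3]))
p=w(277.5,108.5,.01);print('dish',p,'cup',w(539,158,.042))
plan(p[0],p[1],.1)
E
```

```text
sh tool [0.02043682 0.00033139 0.01150258]
sh tool [ 0.00029228  0.00012875 -0.04346352]
dish [0.52631914 0.38515784 0.01      ] cup [0.6262941  0.19618712 0.042     ]
t 15.48 pos [0.462  0.33   0.1475] yaw 38.5 q6 1.42 gap 0.0475 F [ 0.1 -0.1 -0.5] grip 31.1
ROT 0.0 SHIFT [ 2.119 -0.077  1.185]
```

```bash

python3 -m inch '[{"xyz":[0.3,-0.05,0.4],"rot":[0,0,0],"hand":1},{"xyz":[0.6,-0.03,0.6],"rot":[0,0,0],"hand":1},{"xyz":[0.6,0,0.6],"rot":[0,0,0],"hand":1},{"xyz":[0.5,0,0.5],"rot":[0,0,0],"hand":1},{"xyz":[0.15,0,0.3],"rot":[0,0,0],"hand":1},{"xyz":[0,0,0],"rot":[0,0,0],"hand":1},{"xyz":[0,0,0],"rot":[0,0,0],"hand":1}]'
python3 - <<'E'
from h import *
plan(.5263+.0015*.78,.3852+.0015*.62,.017)
E
```

```text
time_s: 16.07
eef_pos: [0.5272, 0.3851, 0.0512]
orientation: [0.0, 0.944, 0.329, -0.001]
wrist_force: [-0.1, -0.3, 0.6]
finger_gap: 0.0474
grip_force: 31.1
t 16.07 pos [0.5272 0.3851 0.0512] yaw 38.4 q6 1.45 gap 0.0474 F [-0.1 -0.3  0.6] grip 31.1
ROT 0.0 SHIFT [ 0.024 -0.017  0.854]
```

```bash

python3 -m inch '[{"xyz":[0.02,0,0.2],"rot":[0,0,0],"hand":1},{"xyz":[0,0,0.3],"rot":[0,0,0],"hand":1},{"xyz":[0,0,0.25],"rot":[0,0,0],"hand":1},{"xyz":[0,0,0.1],"rot":[0,0,0],"hand":1},{"xyz":[0,0,0],"rot":[0,0,0],"hand":1},{"xyz":[0,0,0],"rot":[0,0,0],"hand":1}]'
python3 -m inch '[{"xyz":[0,0,0.02],"rot":[0,0,0],"hand":1},{"xyz":[0,0,0],"rot":[0,0,0],"hand":0.6},{"xyz":[0,0,0],"rot":[0,0,0],"hand":0.2},{"xyz":[0,0,0],"rot":[0,0,0],"hand":0},{"xyz":[0,0,0],"rot":[0,0,0],"hand":0},{"xyz":[0,0,-0.4],"rot":[0,0,0],"hand":0},{"xyz":[0,0,-0.8],"rot":[0,0,0],"hand":0},{"xyz":[0,0,-0.9],"rot":[0,0,0],"hand":0},{"xyz":[0,0,-0.9],"rot":[0,0,0],"hand":0},{"xyz":[0,0,-0.9],"rot":[0,0,0],"hand":0},{"xyz":[-0.3,0.2,-0.6],"rot":[0,0,0],"hand":0},{"xyz":[-0.5,0.4,0],"rot":[0,0,0],"hand":0}]'
python3 -m inch '[{"xyz":[-0.6,0.5,0],"rot":[0,0,0],"hand":0},{"xyz":[-0.6,0.5,0],"rot":[0,0,0],"hand":0},{"xyz":[-0.6,0.5,0],"rot":[0,0,0],"hand":0},{"xyz":[-0.6,0.5,0],"rot":[0,0,0],"hand":0},{"xyz":[-0.6,0.5,0],"rot":[0,0,0],"hand":0},{"xyz":[-0.6,0.5,0],"rot":[0,0,0],"hand":0},{"xyz":[-0.6,0.5,0],"rot":[0,0,0],"hand":0},{"xyz":[-0.6,0.5,0],"rot":[0,0,0],"hand":0},{"xyz":[-0.6,0.5,0],"rot":[0,0,0],"hand":0},{"xyz":[-0.6,0.5,0],"rot":[0,0,0],"hand":0},{"xyz":[-0.6,0.5,0],"rot":[0,0,0],"hand":0},{"xyz":[-0.6,0.5,0],"rot":[0,0,0],"hand":0}]'
python3 - <<'E'
from h import *
plan(.364,-.315,.19)
E
```

```text
time_s: 16.57
eef_pos: [0.528, 0.3872, 0.0177]
orientation: [0.0, 0.944, 0.33, -0.0]
wrist_force: [-0.0, 0.4, 0.4]
finger_gap: 0.0477
grip_force: 31.1
time_s: 17.57
eef_pos: [0.5216, 0.3517, 0.2061]
orientation: [-0.001, 0.944, 0.331, 0.007]
wrist_force: [0.5, 0.5, 0.8]
finger_gap: 0.0855
grip_force: 0.0
time_s: 18.57
eef_pos: [0.4418, -0.0197, 0.1977]
orientation: [0.0, 0.944, 0.33, 0.0]
wrist_force: [1.2, -2.0, 0.4]
finger_gap: 0.0852
grip_force: 0.0
t 18.57 pos [ 0.4418 -0.0197  0.1977] yaw 38.5 q6 0.73 gap 0.0852 F [ 1.2 -2.   0.4] grip 0.0
ROT 0.0 SHIFT [-6.119  4.564  0.192]
```

```bash

python3 -m inch '[{"xyz":[-0.6,0.5,0],"rot":[0,0,0],"hand":0},{"xyz":[-0.6,0.5,0],"rot":[0,0,0],"hand":0},{"xyz":[-0.7,0.5,0],"rot":[0,0,0],"hand":0},{"xyz":[-0.7,0.5,0],"rot":[0,0,0],"hand":0},{"xyz":[-0.7,0.5,0],"rot":[0,0,0],"hand":0},{"xyz":[-0.7,0.5,0],"rot":[0,0,0],"hand":0},{"xyz":[-0.7,0.5,0],"rot":[0,0,0],"hand":0},{"xyz":[-0.7,0.5,0],"rot":[0,0,0],"hand":0},{"xyz":[-0.4,0.3,0],"rot":[0,0,0],"hand":0},{"xyz":[-0.2,0.1,0],"rot":[0,0,0],"hand":0},{"xyz":[0,0,0],"rot":[0,0,0],"hand":0},{"xyz":[0,0,0],"rot":[0,0,0],"hand":0}]'
python3 - <<'E'
from h import *
plan(.364,-.315,.045)
c=snap('wrist','w7')
E
```

```text
time_s: 19.57
eef_pos: [0.364, -0.3052, 0.1973]
orientation: [-0.0, 0.944, 0.329, 0.0]
wrist_force: [-0.3, -0.3, -0.0]
finger_gap: 0.0855
grip_force: 0.0
t 19.57 pos [ 0.364  -0.3052  0.1973] yaw 38.5 q6 0.09 gap 0.0855 F [-0.3 -0.3 -0. ] grip 0.0
ROT 0.0 SHIFT [-0.156  0.194  3.807]
```

View pics/w7.png

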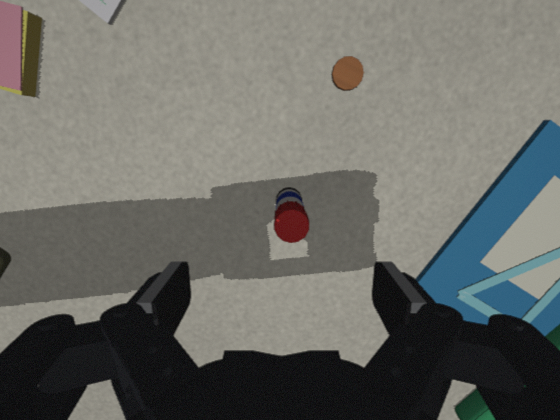

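```bash
python3 - <<'E'
from h import *
p=world('w7',291,223,.1);print(p);plan(p[0],p[1],.055)
E
```

```text
[ 0.36383576 -0.3162898   0.1       ]
t 19.62 pos [ 0.3642 -0.3047  0.1972] yaw 38.5 q6 0.09 gap 0.0851 F [-0.2  0.2  0.8] grip 0.0
ROT 0.0 SHIFT [-0.19   0.222  3.556]
```

```bash

python3 -m inch '[{"xyz":[-0.1,0.1,0.2],"rot":[0,0,0],"hand":0},{"xyz":[-0.08,0.12,0.3],"rot":[0,0,0],"hand":0},{"xyz":[0,0,0.6],"rot":[0,0,0],"hand":0},{"xyz":[0,0,0.6],"rot":[0,0,0],"hand":0},{"xyz":[0,0,0.6],"rot":[0,0,0],"hand":0},{"xyz":[0,0,0.6],"rot":[0,0,0],"hand":0},{"xyz":[0,0,0.4],"rot":[0,0,0],"hand":0},{"xyz":[0,0,0.2],"rot":[0,0,0],"hand":0},{"xyz":[0,0,0],"rot":[0,0,0],"hand":0},{"xyz":[0,0,0],"rot":[0,0,0],"hand":0}]' 30
python3 -m inch '[{"xyz":[0,0,0],"rot":[0,0,0],"hand":0.4},{"xyz":[0,0,0],"rot":[0,0,0],"hand":0.6},{"xyz":[0,0,0],"rot":[0,0,0],"hand":1},{"xyz":[0,0,0],"rot":[0,0,0],"hand":1},{"xyz":[0,0,0],"rot":[0,0,0],"hand":1},{"xyz":[0,0,0],"rot":[0,0,0],"hand":1},{"xyz":[0,0,0],"rot":[0,0,0],"hand":1}]'
python3 - <<'E'
from h import *
plan(.627,.193,.2,None)
E
```

```text
time_s: 20.45
eef_pos: [0.3639, -0.3166, 0.0569]
orientation: [-0.0, 0.944, 0.33, -0.0]
wrist_force: [-1.1, -0.9, 0.7]
finger_gap: 0.0855
grip_force: 0.0
time_s: 21.03
eef_pos: [0.3643, -0.3174, 0.0581]
orientation: [0.001, 0.944, 0.33, 0.0]
wrist_force: [-0.7, 1.1, 3.7]
finger_gap: 0.0291
grip_force: 30.3
t 21.03 pos [ 0.3643 -0.3174  0.0581] yaw 38.5 q6 0.07 gap 0.0291 F [-0.7  1.1  3.7] grip 30.3
ROT 0.0 SHIFT [13.083 -5.893 -3.554]
```

```bash

python3 -m inch '[{"xyz":[0,0,-0.4],"rot":[0,0,0],"hand":1},{"xyz":[0,0,-0.8],"rot":[0,0,0],"hand":1},{"xyz":[0,0,-0.9],"rot":[0,0,0],"hand":1},{"xyz":[0,0,-0.9],"rot":[0,0,0],"hand":1},{"xyz":[0.3,-0.2,-0.6],"rot":[0,0,0],"hand":1},{"xyz":[0.6,-0.3,0],"rot":[0,0,0],"hand":1},{"xyz":[0.7,-0.4,0],"rot":[0,0,0],"hand":1},{"xyz":[0.7,-0.4,0],"rot":[0,0,0],"hand":1},{"xyz":[0.7,-0.4,0],"rot":[0,0,0],"hand":1},{"xyz":[0.7,-0.4,0],"rot":[0,0,0],"hand":1},{"xyz":[0.7,-0.4,0],"rot":[0,0,0],"hand":1},{"xyz":[0.7,-0.4,0],"rot":[0,0,0],"hand":1}]'
python3 -m inch '[{"xyz":[0.7,-0.4,0],"rot":[0,0,0],"hand":1},{"xyz":[0.7,-0.4,0],"rot":[0,0,0],"hand":1},{"xyz":[0.7,-0.4,0],"rot":[0,0,0],"hand":1},{"xyz":[0.7,-0.4,0],"rot":[0,0,0],"hand":1},{"xyz":[0.7,-0.4,0],"rot":[0,0,0],"hand":1},{"xyz":[0.7,-0.3,0],"rot":[0,0,0],"hand":1},{"xyz":[0.7,-0.3,0],"rot":[0,0,0],"hand":1},{"xyz":[0.5,-0.2,0],"rot":[0,0,0],"hand":1},{"xyz":[0.2,0,0],"rot":[0,0,0],"hand":1},{"xyz":[0,0,0],"rot":[0,0,0],"hand":1},{"xyz":[0,0,0],"rot":[0,0,0],"hand":1}]'
python3 - <<'E'
from h import *
plan(.627,.193,.2,None)
c=snap('wrist','w8')
E
```

```text
time_s: 22.03
eef_pos: [0.4513, -0.0976, 0.2009]
orientation: [-0.0, 0.944, 0.33, -0.0]
wrist_force: [0.7, -0.6, -0.9]
finger_gap: 0.0291
grip_force: 30.0
time_s: 22.95
eef_pos: [0.5566, 0.1275, 0.2007]
orientation: [0.0, 0.944, 0.33, -0.001]
wrist_force: [-0.7, 0.1, -0.7]
finger_gap: 0.0294
grip_force: 30.0
t 22.95 pos [0.5566 0.1275 0.2007] yaw 38.5 q6 1.03 gap 0.0294 F [-0.7  0.1 -0.7] grip 30.0
ROT 0.0 SHIFT [ 2.398 -0.185  0.013]
```

View pics/w8.png

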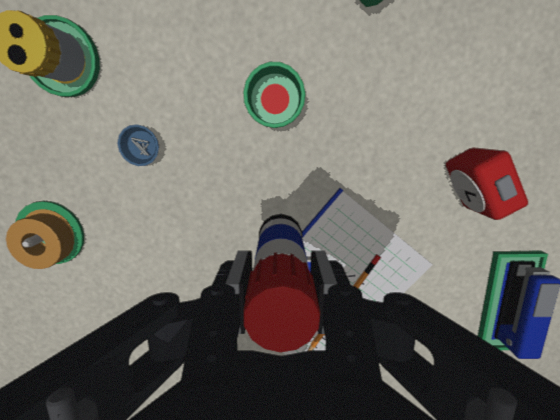

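```bash
python3 - <<'E'
from h import *
w=lambda u,v,z:world('w8',u,v,z)
T=tool(ctrl.state())
for a in((280,214.5,.1426),(282,311,.2426)):print('glue tool',T[:3,:3].T@(w(*a)-T[:3,3]))
a,b=w(275,92.5,.042),w(275,99,.004);print(a,b);p=(a+b)/2
plan(p[0],p[1],.12)
print('tape',w(40,241,.03),'disc',w(46,233,.006),'tape lower est',w(40,241,.05))
print('sharp',w(18,43,.059),'dish',w(62,56,.01))
E
```

```text
glue tool [ 0.01152721 -0.00051658  0.05821979]
glue tool [ 0.00213094  0.00046164 -0.04176891]
[0.63119339 0.19327259 0.042     ] [0.62888455 0.1923477  0.004     ]
t 23.0 pos [0.5564 0.1271 0.2008] yaw 38.5 q6 1.03 gap 0.0292 F [ 0.1  0.4 -0.2] grip 30.0
ROT 0.0 SHIFT [ 2.465 -0.141  2.018]
tape [0.35342659 0.30147707 0.03      ] disc [0.34721336 0.31062927 0.006     ] tape lower est [0.36981191 0.29305422 0.05      ]
sharp [0.52697158 0.38375639 0.059     ] dish [0.52899626 0.38155243 0.01      ]
```

```bash

python3 -m inch '[{"xyz":[0.3,-0.04,0],"rot":[0,0,0],"hand":1},{"xyz":[0.5,-0.04,0],"rot":[0,0,0],"hand":1},{"xyz":[0.6,-0.03,0.3],"rot":[0,0,0],"hand":1},{"xyz":[0.6,-0.03,0.5],"rot":[0,0,0],"hand":1},{"xyz":[0.35,0,0.5],"rot":[0,0,0],"hand":1},{"xyz":[0.13,0,0.4],"rot":[0,0,0],"hand":1},{"xyz":[0,0,0.2],"rot":[0,0,0],"hand":1},{"xyz":[0,0,0],"rot":[0,0,0],"hand":1},{"xyz":[0,0,0],"rot":[0,0,0],"hand":1}]'
python3 - <<'E'
from h import *
plan(.6285+.002*.78,.1925+.002*.62,.063)
snap('side','d2');snap('scene','s2')
a=cv2.imread('pics/d2.png');b=cv2.imread('pics/s2.png')
cv2.imwrite('pics/m1.png',np.hstack([cv2.resize(a[180:400,180:400],(400,400),interpolation=2),cv2.resize(b[100:260,290:450],(400,400),interpolation=2)]))
E
```

```text
time_s: 23.75
eef_pos: [0.6304, 0.1933, 0.125]
orientation: [-0.0, 0.944, 0.329, -0.001]
wrist_force: [-0.3, -1.0, -0.3]
finger_gap: 0.0292
grip_force: 30.0
t 23.75 pos [0.6304 0.1933 0.125 ] yaw 38.5 q6 1.12 gap 0.0292 F [-0.3 -1.  -0.3] grip 30.0
ROT 0.0 SHIFT [ 0.002 -0.013  1.551]
```

View pics/m1.png

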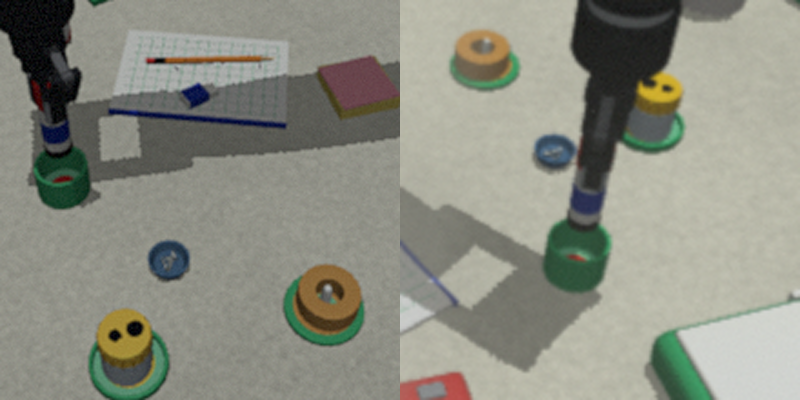

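```bash

python3 -m inch '[{"xyz":[0,0,0.2],"rot":[0,0,0],"hand":1},{"xyz":[0,0,0.3],"rot":[0,0,0],"hand":1},{"xyz":[0,0,0.3],"rot":[0,0,0],"hand":1},{"xyz":[0,0,0.3],"rot":[0,0,0],"hand":1},{"xyz":[0,0,0.2],"rot":[0,0,0],"hand":1},{"xyz":[0,0,0.15],"rot":[0,0,0],"hand":1},{"xyz":[0,0,0],"rot":[0,0,0],"hand":1},{"xyz":[0,0,0],"rot":[0,0,0],"hand":1}]'
python3 - <<'E'
from h import *
plan(.630,.1935,.061)
snap('wrist','w9')
E
```

```text
time_s: 24.52
eef_pos: [0.6308, 0.194, 0.0666]
orientation: [-0.0, 0.944, 0.33, -0.001]
wrist_force: [0.0, 0.8, -0.2]
finger_gap: 0.029
grip_force: 30.0
t 24.52 pos [0.6308 0.194  0.0666] yaw 38.5 q6 1.12 gap 0.029 F [ 0.   0.8 -0.2] grip 30.0
ROT 0.0 SHIFT [-0.024 -0.001  0.14 ]
```

View pics/w9.png

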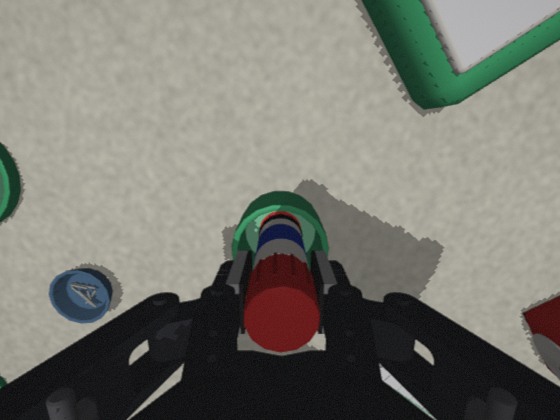

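```bash

python3 -m inch '[{"xyz":[0.1,0,0],"rot":[0,0,0],"hand":1},{"xyz":[0,0,0.08],"rot":[0,0,0],"hand":1},{"xyz":[0,0,0.05],"rot":[0,0,0],"hand":1},{"xyz":[0,0,0],"rot":[0,0,0],"hand":1},{"xyz":[0,0,0],"rot":[0,0,0],"hand":1}]'
python3 - <<'E'
from h import *
plan(.630,.1935,.061)
snap('wrist','w10');a=cv2.imread('pics/w10.png');cv2.imwrite('pics/c10.png',cv2.resize(a[170:270,210:350],(700,500),interpolation=2))
E
```

```text
time_s: 24.98
eef_pos: [0.6343, 0.1966, 0.0622]
orientation: [0.0, 0.944, 0.33, 0.0]
wrist_force: [0.1, 0.5, 0.5]
finger_gap: 0.0296
grip_force: 29.9
t 24.98 pos [0.6343 0.1966 0.0622] yaw 38.5 q6 1.12 gap 0.0296 F [0.1 0.5 0.5] grip 29.9
ROT 0.0 SHIFT [-0.132 -0.006  0.031]
```

View pics/c10.png

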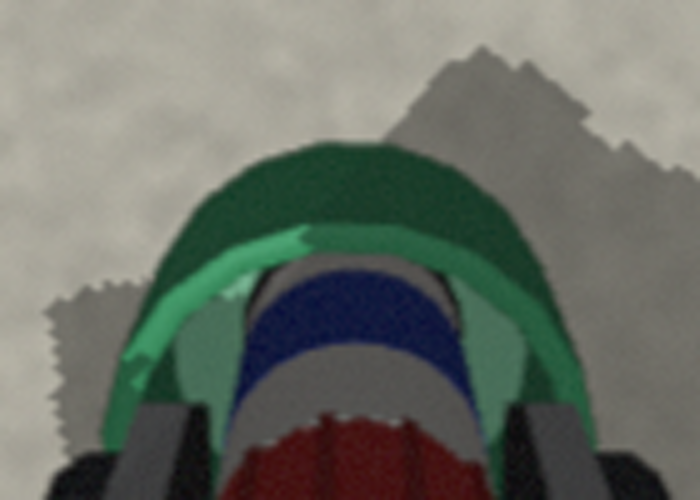

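```bash
python3 - <<'E'
from h import *
T=tool(ctrl.state());f=lambda u,v,z:(T[:3,:3].T@(world('w10',u,v,z)-T[:3,3])*1000).round(1)
print('cup x via rim front',f(280,170+224/5,.042)-[29,0,0],'via foot',f(280,170+142/5,0)-[29,0,0])
print('stick white-blue?',f(280,170+270/5,.02),'top edge front', f(282,170+412/5,.07))
E
```

```text
cup x via rim front [-7.3 -0.2 20.2] via foot [-7.4 -0.3 62.2]
stick white-blue? [ 9.5 -0.2 42.2] top edge front [11.1  0.8 -7.8]
```

```bash

python3 -m inch '[{"xyz":[-0.09,0,0],"rot":[0,0,0],"hand":1},{"xyz":[0,0,0.03],"rot":[0,0,0],"hand":1},{"xyz":[0,0,0],"rot":[0,0,0],"hand":1},{"xyz":[0,0,0],"rot":[0,0,0],"hand":1},{"xyz":[0,0,0],"rot":[0,0,0],"hand":0.8},{"xyz":[0,0,0],"rot":[0,0,0],"hand":0.5},{"xyz":[0,0,0],"rot":[0,0,0],"hand":0.3},{"xyz":[0,0,0],"rot":[0,0,0],"hand":0.2},{"xyz":[0,0,0],"rot":[0,0,0],"hand":0.2},{"xyz":[0,0,-0.2],"rot":[0,0,0],"hand":0.2},{"xyz":[0,0,-0.4],"rot":[0,0,0],"hand":0.2},{"xyz":[0,0,-0.8],"rot":[0,0,0],"hand":0.2}]'
python3 -m inch '[{"xyz":[0,0,-0.9],"rot":[0,0,0],"hand":0.2},{"xyz":[0,0,-0.9],"rot":[0,0,0],"hand":0.2},{"xyz":[-0.8,0,-0.5],"rot":[0,0,0],"hand":0.2},{"xyz":[-0.9,0,0],"rot":[0,0,0],"hand":0},{"xyz":[-0.9,0,0],"rot":[0,0,0],"hand":0},{"xyz":[-0.9,0,0],"rot":[0,0,0],"hand":0},{"xyz":[-0.5,0,0],"rot":[0,0,0],"hand":0},{"xyz":[0,0,0],"rot":[0,0,0],"hand":0},{"xyz":[0,0,0],"rot":[0,0,0],"hand":0}]'
python3 - <<'E'
from h import *
snap('wrist','w11');snap('scene','s3');snap('side','d3')
a=cv2.imread('pics/d3.png');b=cv2.imread('pics/s3.png')
cv2.imwrite('pics/m3.png',np.hstack([cv2.resize(a[140:410,180:450],(400,400)),cv2.resize(b[100:320,170:420],(400,400))]))
E
```

```text
time_s: 26.03
eef_pos: [0.6283, 0.1936, 0.113]
orientation: [-0.001, 0.944, 0.33, -0.004]
wrist_force: [0.1, 0.3, -0.8]
finger_gap: 0.0679
grip_force: 0.0
time_s: 26.78
eef_pos: [0.5058, 0.0943, 0.2097]
orientation: [0.0, 0.944, 0.329, 0.001]
wrist_force: [0.1, 1.0, 0.3]
finger_gap: 0.0859
grip_force: 0.0
```

View pics/m3.png

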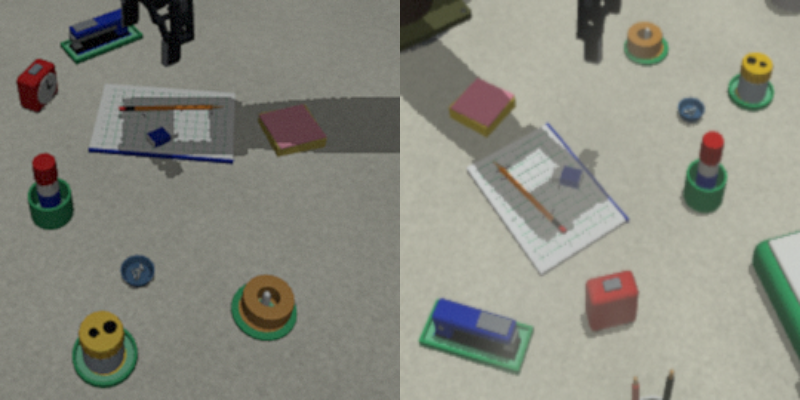

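View pics/w11.png

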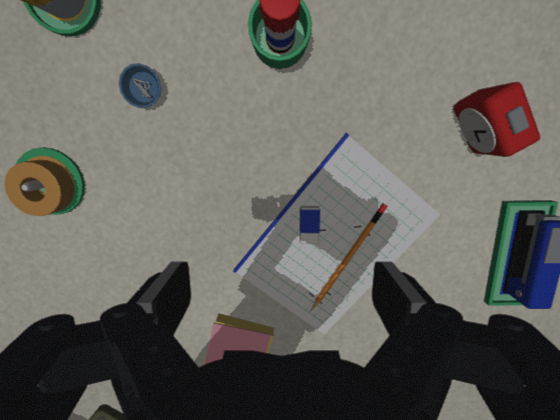

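```bash
python3 -c "
from rig import ctrl
print(ctrl.sign_off())"
```

```text
the job is handed in; nothing more can be done
None
```

The glue stick, tape roll, sharpener and stapler are each set down in their green holders, all standing upright in the last pictures; the clock and pencil were not touched, and the job was handed in at about 27 s of the 122 s (the hand-in returned no verdict).

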